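Index the reader turntable and pull the slide cassette

ROBOT

A 7-joint arm with a two-finger parallel gripper is mounted at the origin on the work surface. World frame = base frame: x ahead of the robot, y to its left, z up, the work surface at z = 0. Lengths are in m, angles in rad, forces in N, time in s.
With the tool pointing down it reaches from about 0.35 to 0.9 m from the base axis. Payload 19.9 kg.
Tool frame: the origin (TCP) lies between the finger pads, 19 mm behind the fingertips; this is the grasp point; z points along the fingers, y is the line along which they close (so a half turn about z gives the same grasp; the last joint's range is limited). The gripper opens to 85 mm and grips with 20 to 120 N. Pads are 22 mm wide; open, the fingers measure 114 mm over their backs; the gripper's body (76 mm by 85 mm) begins 54 mm behind the grasp point. The pads swing forward as they close: fully open they stand 13 mm farther back than shut.
Start: joints at [1.161, 0.417, -0.01, 1.614, 0.005, 1.111, -0.053], TCP at [0.225, -0.583, 0.25] pointing down, gripper open.
Joint ranges: [-2.81, 2.81], [-0.39, 2.02], [-1.27, 1.25], [0.06, 2.57], [-1.19, 4.33], [0.19, 2], [-2.82, 2.82]. Speed limits (rad/s): [1.89, 1.89, 2.39, 2.39, 3.01, 3.01, 3.01].

INTERFACE

Orientations are given as a rotation vector (axis times angle).
In Python, from bench import robot gives the robot as it stands. Calls block until the motion is done:
- robot.goto(position, orientation): joint-space move of the TCP to a pose.
- robot.move_linear(position, orientation=None, v=0.15, threshold=None): straight line of the TCP; orientation=None keeps the orientation; v is the mean speed in m/s. With threshold (N) it stops when the force on the tool has changed by that much, and returns True; else False.
- robot.move_j(angles): joint-space move.
- robot.grip(opening, squeeze=None): finger opening in m; squeeze is the grip in N (None keeps the last); returns when the fingers have stopped.
- robot.sleep(seconds).
- robot.inverse_kinematics(position, orientation): joint angles nearest the present ones, or None.
- robot.state(): the state.
- robot.snapshot(name): name is "side" or "top"; returns a dict with "image" (400x640x3 uint8, blue, green, red), "K" (3x3 intrinsics, pixels), "extrinsics" (4x4, takes a point from world to camera coordinates). Camera axes: x right, y up, looking along -z (the intrinsics and any distortion apply to the point x, -y, -z); pixel columns grow to the right and rows downward; lengths in m; the calibration is good to about 2 mm. A picture is of the moment at which its call begins. There is no depth.
A pose or a line that the arm cannot do raises robot.Unreachable and nothing moves.
- robot.close_job(): hands the job in; it is judged then, once.
The state is a dict: "time": time; "joint_pos": joint angles; "joint_vel": joint speeds; "tau": joint torques, N m; "tool_pos": TCP position; "tool_rot": TCP orientation; "contact_force": force on the tool from outside, world axes, zero at the start; "wrist_torque": the same for the moment, N m; "opening": finger opening in m; "grip_force": force on a finger pad.
Only numpy, scipy, OpenCV 4.12 (cv2) and the standard library are available. Lean on these libraries where they do the work, as an engineer would, in place of code of your own. Each camera call takes 0.05 s, during which the arm holds its last target. There are 200 camera calls.

TASK

Bring the slide cassette out from under the reader head: lift the index plunger by its knob, swing the turntable round with it and let the plunger drop fully home in the unloading notch. Then pinch the cassette's two side catches together and lift it straight up, level, about 10 cm out of its nest; finish there, still holding it in the air by the pinched catches. Do not knock the reader head, and leave the bottle, jar and timer where they stand.

Things in the scene. Friction and masses are not known exactly. Their poses are not given: they have to be found in the camera images.
- base: White round base of the slide reader, fixed, 320 mm across, 30 mm high, origin under its centre, z on the turntable's axis; yawed up to 20 degrees either way. It carries an aluminium turntable (232 mm across, top 48 mm above the bench) and around it a steel index ring (mean radius 132 mm, 26 mm wide, top 42 mm above the bench) on which the plunger's pin runs.
- reader: Fixed reader head, same origin and axes as the base: a grey column 50 x 40 mm at y = +190 mm and a white arm 46 mm wide (x) from y = +55 to +210 mm, underside 118 mm and top 148 mm above the bench. At the start the cassette stands 10 mm below the arm and cannot be lifted.
- turntable (a joint): Turn of the turntable in rad, 0 at the start (plunger in its home notch, at -y of the base), growing anticlockwise seen from above, stops at -0.1 and 1.75. Turns with light friction (1 N at the plunger) once the plunger is out. The unloading notch is reached after 1.08 to 1.47 rad, different each start.
- plunger (a joint): Lift of the index plunger in m: 0 fully home in a notch, about 0.010 when its rounded pin stands on top of the ring, 0.022 at most. The pin reaches 10 mm into a notch, so lift it 13 to 18 mm to turn. A spring pushes it down with 5 N when home and 9 N when fully lifted.
- plunger_knob (a point): Centre of the plunger's black round knob, 28 mm in diameter, 26 mm high, upright on a lug of the turntable, 132 mm from the axis (at -y of the base at the start). Home, this point is 77 mm above the bench, the knob's underside 64 mm, the lug's top 56 mm. It travels with the turntable and does not turn on its own.
- plunger_pin (a point): Point on the axis of the plunger's steel pin (10 mm in diameter), 42 mm above the bench when home: level with the ring's top.
- unload_notch (a point): Mouth (centre, at the top of the ring, 42 mm above the bench, 132 mm from the turntable's axis) of the unloading notch, a gap 12.7 mm wide across the steel index ring between two small dark clamp blocks of the adjustable stop piece. The pin drops into it when it is within about 3 mm of its middle.
- stop_block: The adjustable steel stop piece that carries the unloading notch, fixed during the job. Its origin lies on the turntable's axis at bench height; the notch lies along its own +x.
- nest (a point): Centre of the floor of the cassette's nest, a grey frame on the turntable, 75 mm from the turntable's axis across from the plunger, 48 mm above the bench; its walls are 20 mm high. It turns with the turntable: x along the cassette's length, y outward from the axis.
- cassette: White slide cassette, 80 mm long (own x), 34 wide (y), 60 high, 0.14 to 0.26 kg, in the nest; origin under its centre. Mid each long side stands a catch with an upright pad (26 mm wide, 28 to 58 mm above the underside): 50 mm over both pads free, 36 pinched. Noses at their feet lock it under the nest's ledges until both are pressed. Pinch along own y, TCP 46 mm above the underside.
- catch_a (a joint): Travel of the catch on the cassette's +y side in m: 0 free, 0.007 fully pressed in (towards the cassette); sprung outward with 2.5 N free, 6 N pressed. The nose is clear of the nest from about 0.005.
- catch_b (a joint): The same for the catch on the cassette's -y side.
- catch_a_pad (a point): Middle of the outer face of the +y catch's pad, 43 mm above the cassette's underside.
- catch_b_pad (a point): Middle of the outer face of the -y catch's pad, 43 mm above the cassette's underside.
- oil_bottle: Bystander: amber glass bottle, 44 mm across, 100 mm high, origin under its centre.
- specimen_jar: Bystander: clear jar with white cap, 56 mm across, 60 mm high, origin under its centre.
- timer: Bystander: black bench timer, 30 x 60 x 65 mm high, origin under its centre.
There are look-alikes about, which are no part of the job. What is shaped like the cassette but blue or purple is not meant.

How it is judged:
On the way, in this order (a step that is already met when the one before it is completed fails the run):
1. the plunger is lifted out of its home notch (value of joint plunger above 0.009 m), for 0.1 s.
2. the turntable is turned and the plunger is fully home in the unloading notch, the cassette still in its nest (value of joint plunger below 0.003 m and horizontal distance between plunger_pin and unload_notch below 0.004 m and distance between cassette and nest below 0.006 m), for 0.2 s.
3. both catches pinched by the fingers, the cassette comes up out of the nest (value of joint each of catch_a, catch_b above 0.0045 m and contact force between cassette and the fingers above 3 N and z of cassette in the frame of nest above 0.025 m), for 0.1 s.
At the end, for the whole second after the job is handed in: Cassette held still (under 0.03 m/s), level within 0.2 rad, over 70 mm above the nest floor, clear of the reader; fingers press it with over 3 N, both catches in by over 4.5 mm. Plunger home (under 3 mm), pin within 4 mm of the unloading notch (value of joint each of catch_a, catch_b above 0.0045 m and contact force between cassette and the fingers above 3 N and value of joint plunger below 0.003 m and horizontal distance between plunger_pin and unload_notch below 0.004 m and z of cassette in the frame of nest above 0.07 m and angle between cassette's own z axis and vertical below 0.2 rad and linear speed of cassette below 0.03 m/s and contact force between cassette and base below 0.2 N); the arm keeps its last pose, push and grip.
It fails at once if the reader head is knocked (over 12 N) (contact force between reader and anything else above 12 N).
It fails at once if a bystander is shifted more than 30 mm (distance of any of oil_bottle, specimen_jar, timer from where it was at the start of the episode above 0.03 m).
It also fails if it takes over 58 s, if anything falls off the work surface, if the arm or the gripper's body presses on something with over 40 N, if the wrist force passes 120 N, or if a joint passes its speed limit or range.

## Working session

There is one attempt and no reset: what is moved stays moved. The work goes in short steps, each a Python script; the robot and the scene stay as the last script left them, time stands still between calls to the robot, and variables do not carry over. Pictures are saved under pics/ and viewed, at most 10 in all, crops included, and the job is handed in when it is done.

```bash
mkdir -p pics; ls
python3 - <<'E'
from bench import robot
import cv2,numpy as np
for n in("side","top"):
    s=robot.snapshot(n); cv2.imwrite(f"pics/{n}0.png",s["image"]); np.savez(f"pics/{n}0.npz",**s)
    E=s["extrinsics"]; print(n,s["K"].tolist(),(-E[:3,:3].T@E[:3,3]).round(3),s.keys())
E
```

```text
pics
side [[422.777082192469, 0.0, 320.13031318101804], [0.0, 422.777082192469, 196.35464492376227], [0.0, 0.0, 1.0]] [0.197 0.732 1.121] dict_keys(['image', 'K', 'extrinsics'])
top [[422.2799194555403, 0.0, 323.09647796852465], [0.0, 422.2799194555403, 202.6431008964286], [0.0, 0.0, 1.0]] [ 0.368 -0.01   1.089] dict_keys(['image', 'K', 'extrinsics'])
```

View pics/side0.png

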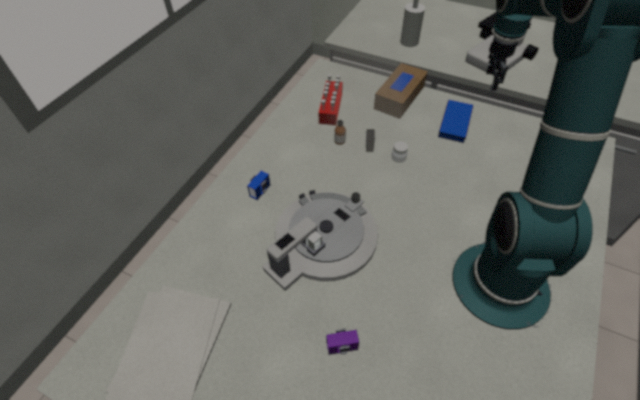

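View pics/top0.png

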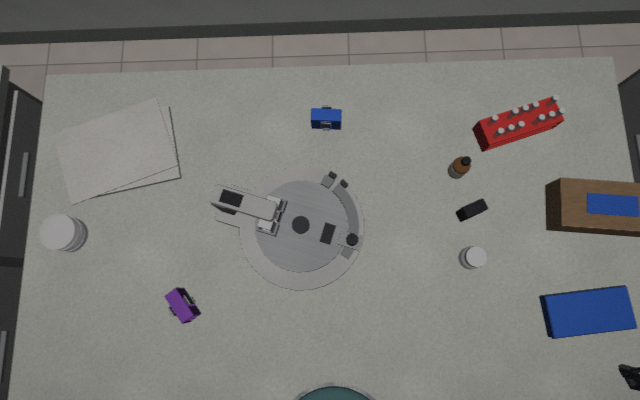

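The top view shows the knob at about (352,239), the hub at (301,225), the two clamp blocks near (329,180) and (343,184), and the cassette under the arm near (270,215). I'll enlarge both views.

Run:
```python
import cv2
a=cv2.imread("pics/top0.png")[160:300,210:380]; b=cv2.imread("pics/side0.png")[180:290,255:390]
cv2.imwrite("pics/tc.png",cv2.resize(a,None,fx=4,fy=4,interpolation=cv2.INTER_CUBIC))
cv2.imwrite("pics/sc.png",cv2.resize(b,None,fx=5,fy=5,interpolation=cv2.INTER_CUBIC))
```

```text
(no output)
```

View pics/tc.png

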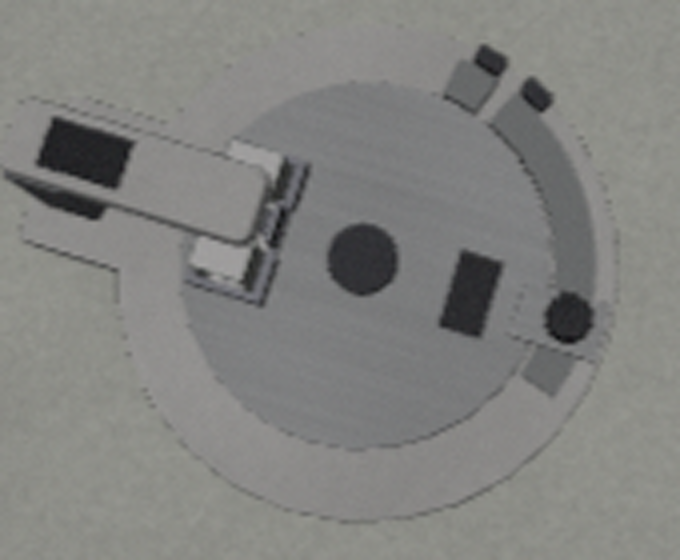

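View pics/sc.png

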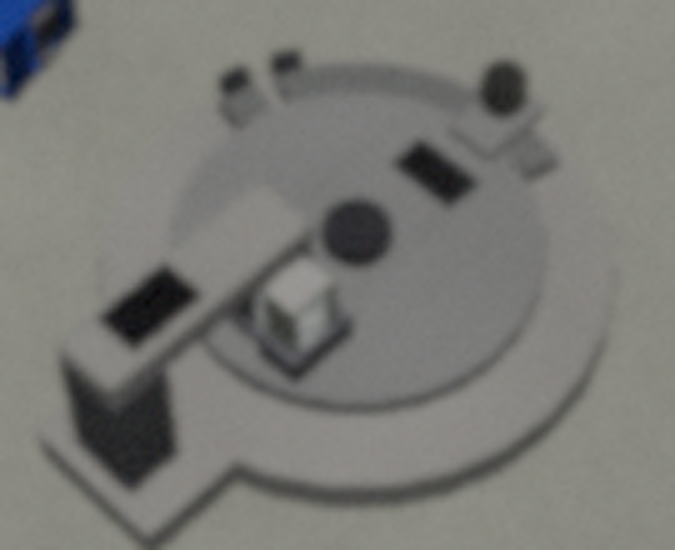

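Top crop: knob (569,318), hub (363,259), clamp blocks (490,60) and (537,95), with the notch gap between them. Side crop: knob (503,88), hub (356,233), clamps (236,82) and (288,68). The cassette is under the arm, opposite the knob.

```bash
cat > h.py <<'E'
import cv2,numpy as np
F=np.diag([1.,-1,-1])
def P(s): return s["K"]@F@s["extrinsics"][:3]
def tri(a,pa,b,pb):
    X=cv2.triangulatePoints(P(a),P(b),np.float64(pa).reshape(2,1),np.float64(pb).reshape(2,1))[:,0]; return X[:3]/X[3]
def plane(s,p,z):
    E=s["extrinsics"]; c=-E[:3,:3].T@E[:3,3]; d=E[:3,:3].T@F@np.linalg.inv(s["K"])@[p[0],p[1],1]
    return c+d*(z-c[2])/d[2]
def proj(s,X): q=P(s)@np.r_[X,1]; return q[:2]/q[2]
def blob(img,p,thr,r=16):
    """subpixel blob of dark pixels nearest p (6x upsampled)"""
    x,y=int(p[0])-r,int(p[1])-r
    g=cv2.resize(cv2.cvtColor(img[y:y+2*r,x:x+2*r],cv2.COLOR_BGR2GRAY),None,fx=6,fy=6,interpolation=cv2.INTER_CUBIC)
    n,l,st,c=cv2.connectedComponentsWithStats((g<thr).astype(np.uint8))
    f=[((c[i]+.5)/6-.5+[x,y],st[i,4]/36) for i in range(1,n) if st[i,4]>100]
    return min(f,key=lambda t:np.hypot(*(t[0]-p)))
E
python3 - <<'E'
from h import *
T=np.load("pics/top0.npz");S=np.load("pics/side0.npz")
u=lambda c,o,k:np.array([c[0]/k+o[0],c[1]/k+o[1]])
t=dict(knob=(569,318),hub=(363,259),c1=(490,60),c2=(537,95),rect=(471,293))
s=dict(knob=(503,88),hub=(356,233),c1=(236,82),c2=(288,64),rect=(436,172))
X={}
for k in t:
    for th in (75,85):
        a,aa=blob(T["image"],u(t[k],(210,160),4),th); b,ba=blob(S["image"],u(s[k],(255,180),5),th)
        X[k]=tri(T,a,S,b); 
        print(k,th,a.round(1),round(aa),b.round(1),round(ba),X[k].round(4),"err",(proj(T,X[k])-a).round(2))
        if k=="hub": print(plane(T,a,.048).round(4),plane(S,b,.048).round(4))
        if k=="knob": print(plane(T,a,.09).round(4),plane(S,b,.077).round(4))
        if k[0]=="c": print(plane(T,a,.055).round(4),plane(S,b,.055).round(4))
E
```

```text
knob 75 [351.7 239.1] 118 [355.1 197.6] 67 [ 0.4826 -0.0557  0.0771] err [0.11 0.43]
[ 0.4822 -0.0549  0.09  ] [ 0.4816 -0.056   0.077 ]
knob 85 [351.7 239.1] 126 [355.1 197.6] 77 [ 0.4827 -0.0558  0.077 ] err [0.11 0.44]
[ 0.4823 -0.055   0.09  ] [ 0.4816 -0.056   0.077 ]
hub 75 [300.3 224.5] 237 [325.9 226.2] 135 [0.5247 0.0693 0.0552] err [0.09 0.36]
[0.5267 0.0701 0.048 ] [0.5259 0.0648 0.048 ]
hub 85 [300.3 224.4] 248 [325.9 226.2] 149 [0.5247 0.0693 0.0553] err [0.09 0.36]
[0.5267 0.0701 0.048 ] [0.526  0.0647 0.048 ]
c1 75 [332.1 175. ] 39 [301.5 196. ] 16 [ 0.653  -0.0126  0.042 ] err [0.05 0.23]
[ 0.6501 -0.0125  0.055 ] [ 0.6469 -0.0037  0.055 ]
c1 85 [332.1 175. ] 43 [301.5 196. ] 22 [ 0.653  -0.0126  0.0417] err [0.06 0.26]
[ 0.6501 -0.0124  0.055 ] [ 0.6467 -0.0035  0.055 ]
c2 75 [343.5 183.6] 38 [311.7 192.3] 15 [ 0.6297 -0.041   0.0422] err [0.05 0.19]
[ 0.627  -0.0406  0.055 ] [ 0.624  -0.0319  0.055 ]
c2 85 [343.5 183.5] 43 [311.7 192.3] 20 [ 0.6297 -0.041   0.042 ] err [0.06 0.23]
[ 0.6271 -0.0405  0.055 ] [ 0.6239 -0.0317  0.055 ]
rect 75 [327.2 233.1] 209 [341.7 214.2] 97 [0.5019 0.0031 0.0494] err [0.11 0.46]
rect 85 [327.2 233.1] 221 [341.7 214.2] 109 [0.5019 0.0031 0.0494] err [0.11 0.46]
```

```bash
cat >> h.py <<'E'
from scipy.spatial.transform import Rotation as R
HUB=np.array([.5247,.0693]); KN=np.array([.4826,-.0557]); NO=np.array([.6413,-.0268])
ang=lambda p:np.arctan2(*(p-HUB)[::-1])
A0=ang(KN); AN=ang(NO); RK=np.hypot(*(KN-HUB))
def down(phi): # tool y along phi, z down
    y=np.array([np.cos(phi),np.sin(phi),0]);z=np.array([0,0,-1.]); return R.from_matrix(np.c_[np.cross(y,z),y,z]).as_rotvec()
def at(a,z,r=None): return [*(HUB+(r or RK)*np.array([np.cos(a),np.sin(a)])),z]
E
python3 - <<'E'
from h import *; from bench import robot
print(A0,AN,AN-A0,RK, R.from_rotvec(robot.state()["tool_rot"]).as_matrix()[:,1].round(2))
q7={}
for s in (1,-1):
    for a in (A0,(A0+AN)/2,AN,AN+.1):
        q=robot.inverse_kinematics(at(a,.09),down(a+s*np.pi/2)); print(s,round(a,2),None if q is None else np.round(q,2))
    c=AN+np.pi
    for o in (0,np.pi):
        q=robot.inverse_kinematics(at(c,.1,.075),down(c+o)); print("cas",o,None if q is None else np.round(q,2))
E
```

```text
-1.8956636296704288 -0.6893150601507503 1.2063485695196785 0.1318992418477074 [ 0.36 -0.93 -0.  ]
1 -1.9 [ 0.47  0.45 -0.5   2.06  0.33  0.7  -0.57]
1 -1.29 [ 0.53  0.6  -0.63  1.87  0.47  0.82 -0.06]
1 -0.69 [ 0.53  0.75 -0.79  1.71  0.63  0.96  0.38]
1 -0.59 [ 0.52  0.77 -0.81  1.68  0.65  0.98  0.45]
cas 0 [ 0.55  0.64 -1.08  2.06  0.75  0.9   1.5 ]
cas 3.141592653589793 [ 0.4   0.53 -0.86  2.06  0.56  0.8  -1.49]
-1 -1.9 [ 0.91  0.68 -1.09  2.05  0.79  0.9   2.19]
-1 -1.29 [-0.72  0.83  1.08  1.91 -0.89  0.98 -2.08]
-1 -0.69 [ 0.09  0.61 -0.15  1.72  0.12  0.82 -2.38]
-1 -0.59 [ 0.1   0.62 -0.19  1.7   0.15  0.83 -2.32]
cas 0 [ 0.55  0.64 -1.08  2.06  0.75  0.9   1.5 ]
cas 3.141592653589793 [ 0.4   0.53 -0.86  2.06  0.56  0.8  -1.49]
```

Run:
```python
from h import *; from bench import robot
o=down(A0+np.pi/2)
robot.goto(at(A0,.18),o); robot.grip(.055)
print(robot.move_linear(at(A0,.081),v=.1,threshold=8))
robot.grip(.0,40); s=robot.state(); print(s["time"],s["opening"],s["grip_force"],s["tool_pos"],s["contact_force"])
robot.move_linear(at(A0,.097),v=.05); s=robot.state(); print(s["time"],s["opening"],s["tool_pos"],s["contact_force"])
z=robot.snapshot("side"); cv2.imwrite("pics/s1.png",cv2.resize(z["image"][150:290,255:430],None,fx=4,fy=4,interpolation=cv2.INTER_CUBIC))
```

```text
False
4.1333 0.026648943651741145 38.92590880393982 [ 0.48293056 -0.05583923  0.08152382] [-1.97313646 -0.89471182  6.26586653]
4.6 0.026516805248675446 [ 0.48256063 -0.05574166  0.09710098] [ 1.47738695  1.58533196 -9.04797859]
```

View pics/s1.png

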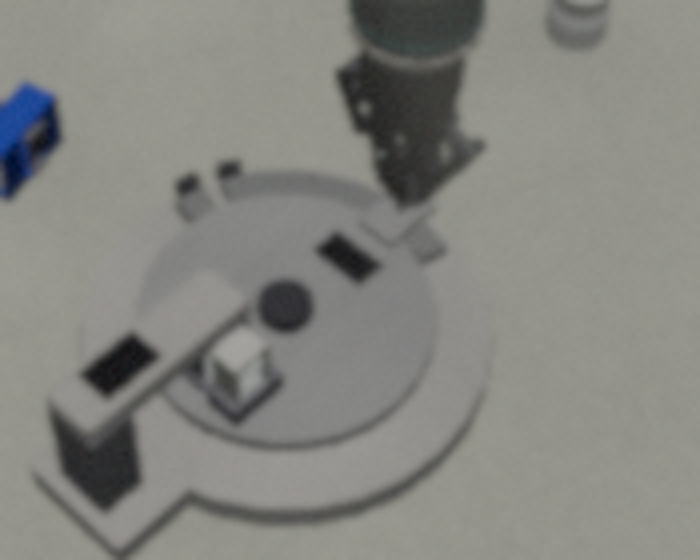

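The gripper hides the knob at about (405,185), but the 9 N downward pull matches a lifted plunger. Next I'll swing to about 7 mm short of the notch.

Run:
```python
from h import *; from bench import robot
pk=0
E=AN-.007/RK
for a in np.linspace(A0,E,11)[1:]:
    robot.move_linear(at(a,.097),down(a+np.pi/2),v=.08); f=robot.state()["contact_force"]; print(f.round(1) if hasattr(f,'round') else np.round(f,1),end=" ")
robot.move_linear(at(E,.0925),v=.03); s=robot.state(); print("\n",s["time"],s["opening"],s["tool_pos"],np.round(s["contact_force"],1))
robot.grip(.034,20); s=robot.state(); print(s["time"],s["opening"],np.round(s["contact_force"],1))
z=robot.snapshot("top"); cv2.imwrite("pics/t2.png",cv2.resize(z["image"][140:300,210:400],None,fx=4,fy=4,interpolation=cv2.INTER_CUBIC))
```

```text
[ 1.4  0.7 -8.5] [ 1.7 -0.3 -8.1] [ 0.5  0.3 -9.5] [ 1.6  1.3 -8.5] [ 2.2  1.8 -9. ] [ 1.4  1.  -8.9] [ 1.7  1.5 -8.9] [ 1.2  1.3 -8.1] [ 1.2  1.3 -8.8] [ 1.6  2.5 -9.1] 
 8.3667 0.02660632071627208 [ 0.62151745 -0.02018362  0.09222219] [-0.3  1.6 -8.2]
8.6083 0.03407799530125724 [-0.3 -0.3 -0. ]
```

View pics/t2.png

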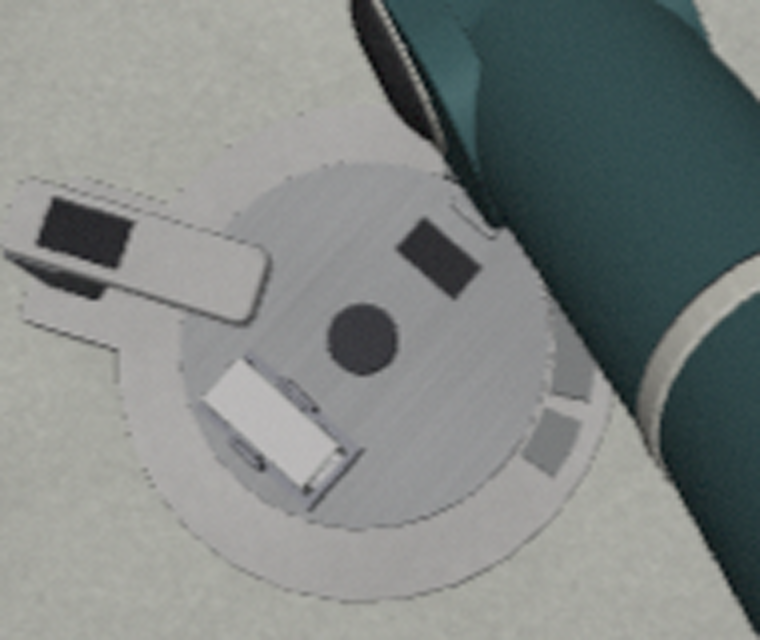

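The turntable has swung and the cassette is clear of the arm at about (275,425). The knob is loose between the pads (0 N). I'll push it slowly along until the pin drops and blocks.

Run:
```python
from h import *; from bench import robot
E=AN-.007/RK
b=E+.022/RK
hit=False;a=E
for a in np.linspace(E,b,3)[1:]:
    hit=robot.move_linear(at(a,.088),down(a+np.pi/2),v=.015,threshold=7); s=robot.state()
    p=np.array(s["tool_pos"][:2]); print(hit,round(s["time"],2),"a-AN mm",((ang(p)-AN)*RK*1000).round(2),np.round(s["contact_force"],1))
    if hit: break
if hit:
    c=ang(p); 
    hit=robot.move_linear(at(c-.016/RK,.088),down(c-.016/RK+np.pi/2),v=.015,threshold=7); s=robot.state(); p=np.array(s["tool_pos"][:2])
    print("back",hit,round(s["time"],2),((ang(p)-AN)*RK*1000).round(2),np.round(s["contact_force"],1))
```

```text
False 9.6 a-AN mm 4.02 [0.1 0.4 0.2]
True 9.93 a-AN mm 4.95 [-1.9 -1.   1.1]
back True 10.63 -4.41 [ 3.6  2.3 -0.6]
```

Run:
```python
from h import *; from bench import robot
a=AN+.00027/RK
robot.move_linear(at(a,.088),down(a+np.pi/2),v=.03); robot.grip(.06)
robot.move_linear(at(a,.2),v=.15)
robot.goto([.35,-.35,.35],down(a+np.pi/2)); print(robot.state()["time"])
for n in("side","top"):
    s=robot.snapshot(n); np.savez(f"pics/{n}3.npz",**s); cv2.imwrite(f"pics/{n}3.png",s["image"])
T=np.load("pics/top3.npz");S=np.load("pics/side3.npz")
K=np.array(at(a,.077))
pa=blob(T["image"],proj(T,K),80);pb=blob(S["image"],proj(S,K),80); print(pa,pb)
X=tri(T,pa[0],S,pb[0]); print("knob",X,"exp",K,((ang(X[:2])-AN)*RK*1000))
A=cv2.resize(T["image"][190:290,240:370],None,fx=4,fy=4,interpolation=cv2.INTER_CUBIC)
B=cv2.resize(S["image"][180:260,265:365],None,fx=4,fy=5,interpolation=cv2.INTER_CUBIC)
B=cv2.resize(S["image"][175:275,265:335],None,fx=4,fy=4,interpolation=cv2.INTER_CUBIC)
cv2.imwrite("pics/ab3.png",np.hstack([A,B]))
```

```text
13.9167
(array([332.98248839, 180.65057405]), np.float64(143.55555555555554)) (array([309.26976401, 191.26097345]), np.float64(78.47222222222223))
knob [ 0.62618254 -0.0147864   0.07915833] exp [ 0.62665576 -0.01438055  0.077     ] -0.3444386865179305
```

View pics/ab3.png

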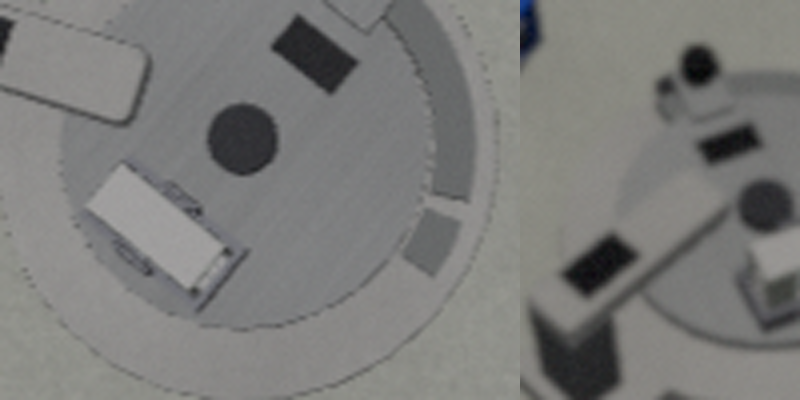

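The knob measures about 79 mm high (home is 77, standing on the ring would be 87) and sits within 0.4 mm of the notch direction, so the plunger is home. The white cassette top is centred at about (160,228) in the left panel. I'll measure it by its bright mask in both views.

Run:
```python
from h import *
T=np.load("pics/top3.npz");S=np.load("pics/side3.npz")
c=np.array(at(AN+np.pi,.108,.075)); print("expected",c.round(4),"axis deg",np.degrees(AN+np.pi/2)%180)
for n,s in(("top",T),("side",S)):
    p=proj(s,c);x,y=int(p[0])-20,int(p[1])-18
    g=cv2.resize(cv2.cvtColor(s["image"][y:y+36,x:x+40],cv2.COLOR_BGR2GRAY),None,fx=6,fy=6,interpolation=cv2.INTER_CUBIC)
    for th in (160,170,180,190):
        k,l,st,ce=cv2.connectedComponentsWithStats((g>th).astype(np.uint8))
        d=[(np.hypot(*((ce[i]+.5)/6-.5+[x,y]-p)),i) for i in range(1,k) if st[i,4]>800]
        if not d: continue
        i=min(d)[1]; cn=max(cv2.findContours((l==i).astype(np.uint8),0,2)[0],key=cv2.contourArea); r=cv2.minAreaRect(cn)
        q=((cv2.boxPoints(r)+.5)/6-.5+[x,y]); m=(np.array(r[0])+.5)/6-.5+[x,y]
        W=np.array([plane(s,u,.108)[:2] for u in q]); e=np.diff(np.r_[W,W[:1]],axis=0)
        print(n,th,"c",m.round(2),plane(s,m,.108).round(4),"sides",np.hypot(*e.T).round(3)[:2],np.degrees(np.arctan2(e[:2,1],e[:2,0])).round(1)%180)
```

```text
expected [0.4668 0.117  0.108 ] axis deg 50.505156298555534
```

Run:
```python
from h import *
T=np.load("pics/top3.npz");S=np.load("pics/side3.npz")
c=np.array(at(AN+np.pi,.108,.075)); M={}
for n,s in(("top",T),("side",S)):
    p=proj(s,c);x,y=int(p[0])-20,int(p[1])-18
    g=cv2.resize(cv2.cvtColor(s["image"][y:y+36,x:x+40],cv2.COLOR_BGR2GRAY),None,fx=6,fy=6,interpolation=cv2.INTER_CUBIC)
    print(n,p.round(1),g.max(),np.percentile(g,[50,80,90,95]))
    for th in np.linspace(np.percentile(g,75),np.percentile(g,95),6)[1:]:
        k,l,st,ce=cv2.connectedComponentsWithStats((g>th).astype(np.uint8))
        d=[(np.hypot(*((ce[i]+.5)/6-.5+[x,y]-p)),i) for i in range(1,k) if st[i,4]>400]
        if not d: continue
        i=min(d)[1]; cn=max(cv2.findContours((l==i).astype(np.uint8),0,2)[0],key=cv2.contourArea); r=cv2.minAreaRect(cn)
        q=((cv2.boxPoints(r)+.5)/6-.5+[x,y]); m=(np.array(r[0])+.5)/6-.5+[x,y]; M.setdefault(n,[]).append(m)
        W=np.array([plane(s,u,.108)[:2] for u in q]); e=np.diff(np.r_[W,W[:1]],axis=0)
        print(n,int(th),"c",m.round(2),plane(s,m,.108).round(4),"sides",np.hypot(*e.T).round(3)[:2],np.degrees(np.arctan2(e[:2,1],e[:2,0])).round(1)%180)
for a in M["top"][1::2]:
    for b in M["side"][1::2]: print(tri(T,a,S,b).round(4))
```

```text
top [278.4 246.5] 164 [127. 157. 158. 159.]
top 156 c [278.19 246.13] [0.4678 0.1175 0.108 ] sides [0.03  0.075] [140.4  49.9]
top 157 c [280.62 243.93] [0.4728 0.1118 0.108 ] sides [0.014 0.021] [141.8  51.4]
top 157 c [280.62 243.93] [0.4728 0.1118 0.108 ] sides [0.014 0.021] [141.8  51.4]
side [336.4 235.2] 152 [117. 125. 147. 149.]
side 129 c [336.86 234.99] [0.4659 0.1159 0.108 ] sides [0.084 0.036] [ 50.9 131.9]
side 134 c [336.75 235.01] [0.4661 0.1161 0.108 ] sides [0.081 0.033] [ 50.7 131.8]
side 139 c [336.73 235.06] [0.4661 0.1163 0.108 ] sides [0.078 0.03 ] [ 50.3 131.6]
side 144 c [336.59 235.14] [0.4664 0.1167 0.108 ] sides [0.075 0.027] [ 50.6 131.9]
[0.4708 0.1121 0.1007]
[0.4711 0.1122 0.0999]
```

Top view puts the cassette centre at (0.468,0.1175) and side view at (0.466,0.1165) for z=0.108. They agree with the expected (0.467,0.117), axis 50.5°. Now to approach and pinch.

Run:
```python
from h import *; from bench import robot
a=AN+np.pi; t=a+np.pi/2
xy=np.array([.467,.117])+.002*np.array([np.cos(t),np.sin(t)])
o=down(a+np.pi)
robot.goto([*xy,.25],o); robot.grip(.07)
print(robot.move_linear([*xy,.13],v=.12,threshold=6),robot.move_linear([*xy,.099],v=.04,threshold=6))
s=robot.state(); print(s["time"],s["tool_pos"],np.round(s["contact_force"],1))
robot.grip(0,40); robot.sleep(.3); s=robot.state(); print(s["time"],s["opening"],s["grip_force"],s["tool_pos"],np.round(s["contact_force"],1))
z=robot.snapshot("top"); cv2.imwrite("pics/t4.png",cv2.resize(z["image"][160:300,210:380],None,fx=4,fy=4,interpolation=cv2.INTER_CUBIC))
```

```text
False False
18.8333 [0.46581294 0.11553374 0.09913397] [0.1 0.5 0. ]
19.5417 0.0337020403208129 38.905118107795715 [0.465972   0.11574982 0.09968351] [-3.6  0.  15.9]
```

View pics/t4.png

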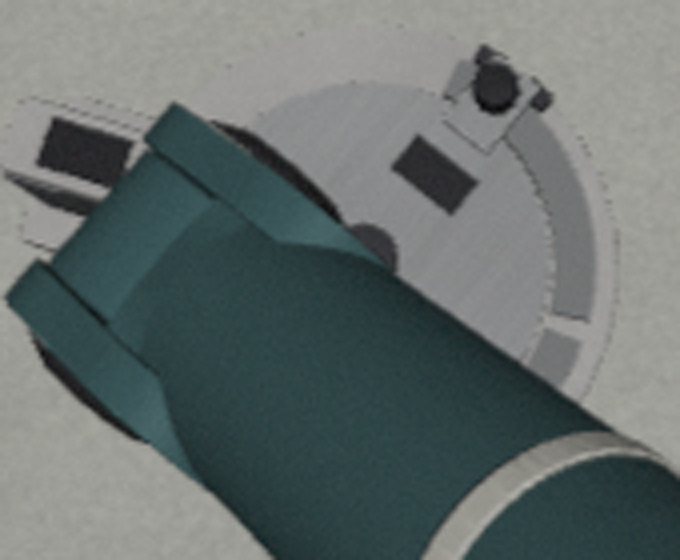

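The knob sits between its clamps at (495,88). The fingers closed to 34 mm, which reads as pinched, since the 28 mm knob read 26.6. Lifting.

Run:
```python
from h import *; from bench import robot
p=np.array(robot.state()["tool_pos"])
for dz,v in((.012,.02),(.035,.04),(.1,.05)):
    h=robot.move_linear([*p[:2],p[2]+dz],v=v,threshold=28); s=robot.state(); print(h,round(s["time"],2),s["opening"],s["grip_force"],np.round(s["contact_force"],1),s["tool_pos"][2])
    if h: break
robot.sleep(.5)
z=robot.snapshot("side"); cv2.imwrite("pics/s5.png",cv2.resize(z["image"][150:290,255:430],None,fx=4,fy=4,interpolation=cv2.INTER_CUBIC)); s=robot.state(); print(np.round(s["contact_force"],1),s["opening"])
```

```text
False 20.38 0.033085110725271004 39.93592858314514 [-0.1  0.2 -2.6] 0.11163379580019761
False 21.1 0.03317660028804689 39.94689926505089 [ 0.2 -0.3 -1.1] 0.1346148205139142
False 22.55 0.033201620055040286 39.946876019239426 [-0.1  0.  -2.2] 0.199445328590086
[-0.4 -0.5 -1.4] 0.0333882986568268
```

View pics/s5.png

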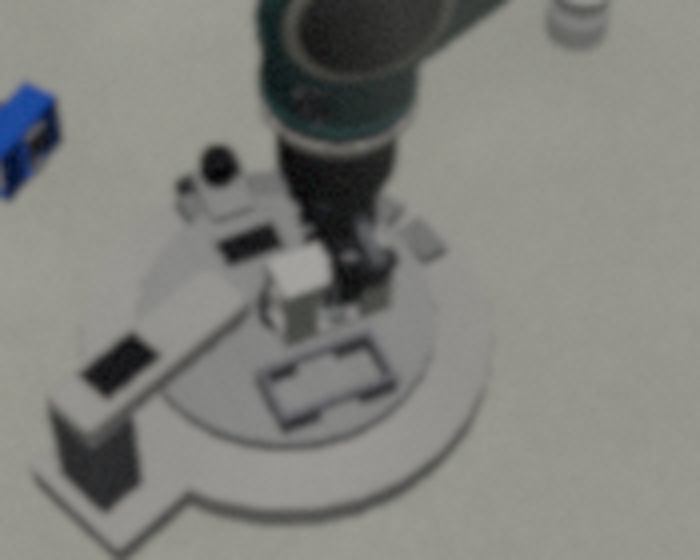

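The cassette hangs level between the fingers at about (330,285) above the empty nest at (325,385), clear of the reader. The knob is home at (218,165). Handing in.

```bash
python3 -c "
from bench import robot
print(robot.close_job())"
```

```text
the job is handed in; nothing more can be done
None
```

The job is handed in: the turntable is indexed with the plunger home in the unloading notch, and the cassette is held level by its pinched catches about 10 cm above its nest; no verdict came back.

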